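# Trip-test the bench power unit

### The arm

A 6-joint arm with a two-finger parallel gripper is mounted at the origin on the work surface. World frame = base frame: x ahead of the robot, y to its left, z up, the work surface at z = 0. Lengths are in mm, angles in rad, forces in N, time in s.
With the tool pointing down it reaches from about 350 to 975 mm from the base axis. Payload 7.1 kg.
Tool frame: the origin (TCP) lies between the finger pads; the fingertips stand 19 mm ahead of it and the grasp point (between the pads) is the TCP (ctrl.tcp_to_tips is the distance from the TCP to the fingertips, in mm); z points along the fingers, y is the line along which they close (so a half turn about z gives the same grasp; the last joint's range is limited). The gripper opens to 88 mm and grips with 3 to 60 N. Pads are 20 mm wide; open, the fingers measure 115 mm over their backs; the gripper's body (75 mm by 178 mm) begins 61 mm behind the grasp point.
Start: joints at [1.087, 0.423, 1.63, -0, 1.089, -0.019], TCP at [280.12, 558.693, 241.675] pointing down, gripper open.
Joint ranges: [-3, 3], [-0.9, 2.11], [0.09, 2.58], [-1.31, 4.45], [0.11, 2.69], [-2.54, 2.54]. Speed limits (rad/s): [2.39, 2.39, 3.01, 3.14, 3.14, 3.14].

### API

Orientations are given as a rotation vector (axis times angle).
In Python, from workcell import status, optics, ctrl gives the robot as it stands. The module is installed in compiled form; this text tells all that it offers.
- The arm moves only by the shell command python3 -m inch 'ROWS'. ROWS is JSON, a list that holds one entry, the list of rows, each a list of 7 numbers: the shift along the tool's x, y, z in mm, then the turn, a rotation vector about the tool's x, y, z in rad, then the opening in per cent of the stroke, from 0 (shut) to 100 (fully open). A call has 1 to 20 rows; each row is the pose to reach, as a shift and turn from the pose commanded when the call began, along the tool's axes at that moment; what a row does not reach only later rows make up. A row lasts 1/10 s, in which the tool goes at most 50 mm and 8.59 degrees, less where a joint would pass 70% of its speed; a pose out of reach is approached as far as the arm can. A call with a gripper value outside its range is refused whole. The fingers move at their own pace and stop on an object; the grip force is fixed at half the most. Time passes only in rows, so rows that repeat a pose let the fingers close. It gives the time, the measured TCP pose, the force, the opening and the grip force at its end, in the units of the state.
- status.get_obs(): the state, without advancing time (a new reading comes with each control period).
- optics.get_image(name): name is "scene" or "top" or "wrist"; returns a dict with "frame" (384x512x3 uint8, red, green, blue), "fx", "fy", "cx", "cy" (pixels), "rvec" (rotation vector, rad) and "tvec" (3), from world to camera coordinates, as OpenCV has them; the wrist camera has in their place "hand_eye" (4x4, takes a point from camera to tool coordinates, whose origin is the TCP and whose axes are the flange's). Camera axes: x right, y down, z forward; pixel columns grow to the right and rows downward; lengths in mm; the calibration is good to about 2 mm. The wrist camera is an equidistant fisheye: a pixel r from the principal point sees the ray r / f radians off the axis. A picture is of the moment at which its call begins: read the wrist's pose just before it. There is no depth.
- ctrl.close_job(): hands the job in; it is judged then, once.
The state is a dict: "t": time; "qpos": joint angles; "qvel": joint speeds; "joint_torque": joint torques, N m; "ee_pos": TCP position; "orientation": TCP orientation; "ft_force": force on the tool from outside, world axes, zero at the start; "moment": the same for the moment, N m; "width": finger opening in mm; "grasp_force": force on a finger pad.
Only numpy, scipy, OpenCV 4.12 (cv2) and the standard library are available. Lean on these libraries where they do the work, as an engineer would, in place of code of your own. Each camera call takes 0.05 s, during which the arm holds its last target. There are 200 camera calls.

### The job

Do the trip test of the grey bench power unit: draw the deep metal guard cap straight up off the button turret and stand it upright on the table beside the unit, without dropping or tipping it. Then press the button that was under it until the T-shaped lever drops, let the button go, and lift the lever back up until it stays up by itself. Leave the whipper, carton, tray and jar where they are.

Things in the scene. Friction and masses are not known exactly. Their poses are not given: they have to be found in the camera images.
- unit: Grey bench power unit fixed to the table. Origin on the table top; axes at yaw 0: +x away from the robot, +y left, z up. Its box spans x -55 to +110 mm, y -115 to +115 mm; deck 70 mm high. On the deck: the lever between two low cheeks (tops 90 mm above the table) at y -65, a square button turret at x -4, y +55, and two flush sockets at the back.
- guard_center (a point): Centre (half-way up) of the loose aluminium guard cap, 69 mm square, 108 mm tall over all, 0.11 to 0.23 kg, rim 54 mm below this point. Open below: 63 mm square inside, 75 mm deep, walls 3 mm. At the start it sits over the turret (1.5 mm play each side, 50 mm overlap), rim on the deck, axes as the unit's.
- guard_grip (a point): Middle of the black grip bar on top of the guard cap: 20 mm thick along the cap's x, 46 mm long along its y, 30 mm tall; its top is 13 mm above this point, the flat top of the cap 17 mm below.
- button_top (a point): Centre of the top of the round push button (32 mm across), 10 mm proud of the turret when out; hidden under the guard cap at the start. It moves straight down. The turret is a fixed black block 60 x 60 mm, centred under the button, its flat top 120 mm above the table.
- button (a joint): Travel of the button, m: 0 = out, 0.008 = fully down. A spring brings it back; about 2 N to start it, 6 N fully down. From about 5 mm down it tips the lever past its balance point; pressed fully down it always does.
- lever_bar (a point): Centre of the lever's cross bar (black, round, 16 mm thick, 60 mm long along the unit's y), 100 mm from the pivot line on a steel stem 12 mm thick. Up: 142 mm above the table, leaning to the unit's +x. Dropped: 99 mm above the table and 19 mm out beyond the unit's front (-x) face, nothing below it but the table.
- lever (a joint): Angle of the weighted lever, rad: 0 = up (0.25 rad past upright towards the unit's +x, on its stop), 0.25 = upright, its balance point, 1.25 = dropped towards the unit's -x (1.0 rad from upright). It falls by its own weight to the side on which it is left; about 1 N at the bar lifts it.
- whipper: Cream whipper, black bottle 80 mm across and about 240 mm tall with a white head; bystander. Origin under its centre.
- carton: Small cardboard carton 100 x 75 x 65 mm; bystander. Origin under its centre.
- tray: Steel tray 110 x 85 x 28 mm with four metal cartridges; bystander. Origin under its centre.
- jar: Glass jar 76 mm across, 110 mm tall, steel lid; bystander. Origin under its centre.
- lever_pivot (a point): Fixed point on the lever's pivot line, at the stem: unit x +10, y -65 mm, 45 mm above the table. The line runs along the unit's y.
Things that resemble listed ones, but are neither listed nor needed, are in the scene too. What is shaped like the part that bears guard_center but purple or red is not meant.

How it is judged (in metres and radians):
On the way, in this order (a step that is already met when the one before it is completed fails the run):
1. the guard cap stands upright on the table, let go (height (world z) of guard_center below 0.06 m and angle between guard_center's own z axis and vertical below 0.1 rad and contact force between the fingers and guard below 0.1 N), for 0.2 s.
2. the button is pressed while the lever is up (value of joint button above 0.003 m and value of joint lever below 0.35 rad).
3. the lever has dropped, untouched, and the button is out again (value of joint lever above 1.15 rad and value of joint button below 0.001 m and contact force between each of the arm, the fingers and lever below 0.1 N), for 0.1 s.
At the end, for the whole second after the job is handed in: The lever rests up on its stop (within 0.06 rad), the button is out (within 1 mm), and the guard cap stands upright (within 0.1 rad) and still on the table top, let go (value of joint lever below 0.06 rad and value of joint button below 0.001 m and height (world z) of guard_center below 0.06 m and angle between guard_center's own z axis and vertical below 0.1 rad and linear speed of guard below 0.02 m/s); the robot touches nothing.
It fails at once if the guard cap is tipped over (angle between guard_center's own z axis and vertical above 0.5 rad).
It fails at once if the guard cap is dropped (falls freely more than about 40 mm) (linear speed of guard above 0.85 m/s and contact force between the fingers and guard below 0.05 N).
It fails at once if the whipper, carton, tray or jar is moved more than 20 mm (distance of any of whipper, carton, tray, jar from where it was at the start of the episode above 0.02 m).
It also fails if it takes over 67 s, if anything falls off the work surface, if the arm or the gripper's body presses on something with over 40 N, if the wrist force passes 120 N, or if a joint passes its speed limit or range.

## Working session

There is one attempt and no reset: what is moved stays moved. The work goes in short steps, Python scripts to look and compute and a shell command to move; the robot and the scene stay as the last step left them, time stands still between calls to the robot, and variables do not carry over. Pictures are saved under pics/ and viewed, at most 10 in all, crops included, and the job is handed in when it is done.

```bash
mkdir -p pics
cat > h.py <<'E'
import numpy as np, cv2
from scipy.spatial.transform import Rotation as R
from workcell import status, optics, ctrl
def grab(n):
    o=status.get_obs(); im=optics.get_image(n); im['obs']=o; return im
def save(im,f,crop=None,s=1):
    a=im['frame'][:,:,::-1]
    if crop: a=a[crop[1]:crop[3],crop[0]:crop[2]]
    cv2.imwrite('pics/'+f,cv2.resize(a,None,fx=s,fy=s,interpolation=cv2.INTER_CUBIC))
def ray(im,u,v):
    if 'rvec' in im:
        Rm=R.from_rotvec(np.ravel(im['rvec'])).as_matrix(); t=np.ravel(im['tvec'])
        d=Rm.T@np.array([(u-im['cx'])/im['fx'],(v-im['cy'])/im['fy'],1]); return -Rm.T@t,d
    x=(u-im['cx'])/im['fx'];y=(v-im['cy'])/im['fy'];th=np.hypot(x,y)
    d=np.array([np.sin(th)*x/th,np.sin(th)*y/th,np.cos(th)]) if th>0 else np.array([0,0,1.])
    H=np.array(im['hand_eye']);o=im['obs'];Rt=R.from_rotvec(o['orientation']).as_matrix()
    return Rt@H[:3,3]+o['ee_pos'],Rt@H[:3,:3]@d
def onz(im,u,v,z):
    c,d=ray(im,u,v); return c+d*(z-c[2])/d[2]
E
python3 - <<'E'
from h import *
print(status.get_obs())
for n in('top','scene'):
    im=grab(n); save(im,n+'0.png',s=1.5); c,_=ray(im,256,192); print(n,c)
E
```

```text
{'t': 0.0, 'qpos': array([ 1.08700582e+00,  4.23828217e-01,  1.63066230e+00, -2.99031987e-05,
        1.08858891e+00, -1.90076265e-02]), 'qvel': array([ 0.00083788, -0.00085543, -0.0005051 , -0.00071912,  0.00013857,
        0.00084528]), 'joint_torque': array([-2.77280953e-03, -5.44635987e+01, -2.73654217e+01,  6.40771771e-02,
        2.31547997e-02, -1.69336395e-04]), 'ee_pos': array([279.89374672, 558.2535142 , 240.92043307]), 'orientation': array([-7.23424865e-01, -3.05681095e+00,  2.27210846e-03]), 'ft_force': array([-0.01787145, -0.2823861 , -0.26914463]), 'moment': array([ 0.02833862, -0.03166009, -0.06242968]), 'grasp_force': 0.0, 'width': 87.86396217847913}
top [ 466.7477169    38.05885725 1672.00641231]
scene [1868.31481127  216.14482451 1109.70538924]
```

View pics/top0.png

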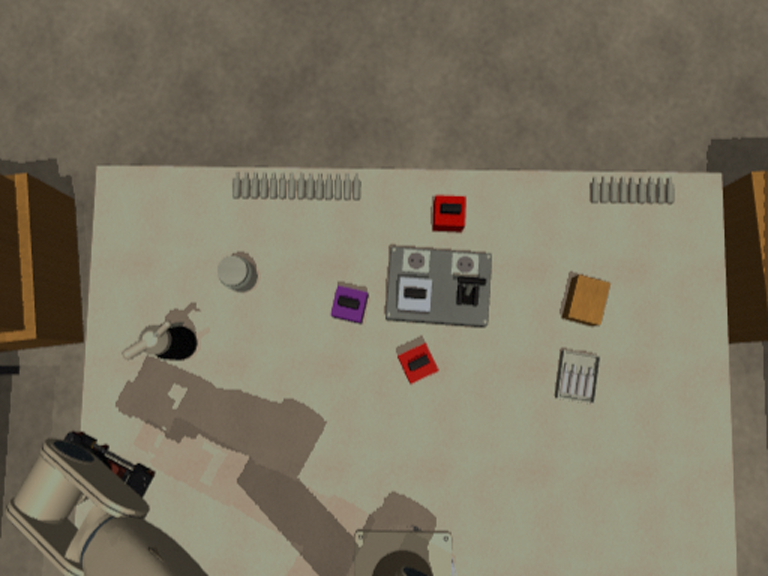

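View pics/scene0.png

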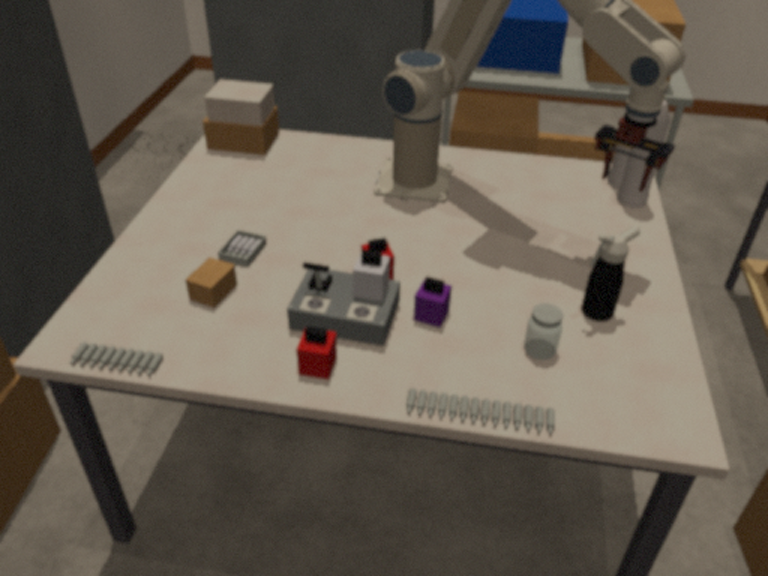

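The top view (1.5x) shows these candidates for the cap: grey on the unit (415,294), purple (349,302), red (449,212) and red (418,361). The grey one on the unit's deck is the described aluminium cap, with the lever at (469,290). I'll measure it and take a close crop.

Run:
```python
from h import *
im=grab('top'); f=im['frame'].astype(int); save(im,'crop.png',(240,150,345,230),6)
hsv=cv2.cvtColor(im['frame'],cv2.COLOR_RGB2HSV)
roi=np.zeros(f.shape[:2],np.uint8); roi[178:212,262:292]=1
def rect(m,z,name):
    n,l,s,c=cv2.connectedComponentsWithStats(m.astype(np.uint8)); k=1+np.argmax(s[1:,4])
    cn=max(cv2.findContours((l==k).astype(np.uint8),0,2)[0],key=cv2.contourArea)
    r=cv2.minAreaRect(np.array([[onz(im,*p[0],z)[:2]] for p in cn],np.float32)); print(name,s[k],np.round(r[0],1),np.round(r[1],1),r[2]); return r
v=f.max(2); g=f.max(2)-f.min(2)
rect((roi>0)&(v>150),148,'captop')
roi2=np.zeros_like(roi); roi2[186:206,266:288]=1
rect((roi2>0)&(v<60),178,'grip')
for p in ((277,196),(262,210),(300,175),(312,193),(240,180)): print(p,f[p[1],p[0]])
big=np.zeros_like(roi); big[155:225,250:335]=1
rect((big>0)&(g<14)&(v<140)&(v>70),70,'deck')
for n,(u,w),z in (('carton',(390,199),65),('tray',(385,250),28),('whip',(118,228),150),('jar',(157,181),110),('purple',(232,201),100),('redF',(278,242),108),('redB',(300,140),108)): print(n,np.round(onz(im,u,w,z)))
```

```text
captop [266 186  22  21 263] [628.9 -16.8] [66.2 63.9] 86.85737609863281
grip [270 192  14   7  88] [628.2 -16.6] [19.  40.9] 0.7820825576782227
(277, 196) [38 35 33]
(262, 210) [100 100  92]
(300, 175) [102 102  93]
(312, 193) [74 72 63]
(240, 180) [154 152 130]
deck [ 257  165   71   53 2037] [654.6 -72.8] [229.1 166.6] 86.4493637084961
carton [ 632. -403.   65.]
tray [ 461. -393.   28.]
whip [518. 487. 150.]
jar [677. 377. 110.]
purple [615. 128. 100.]
redF [482. -25. 108.]
redB [821. -96. 108.]
```

View pics/crop.png

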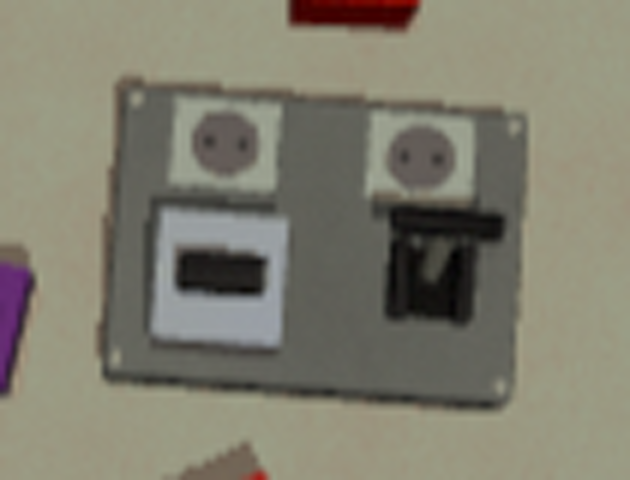

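The crop confirms it: light grey cap with its black grip bar at crop (220,272), black lever bar at (445,222), and unit yaw of about -3.5°. Deck and cap sizes fit, and unit and cap positions agree to within 2 mm. Next I move above the cap.

```bash
cat >> h.py <<'E'
def rel(p,ydeg=-3.5):
    "row (tool shift, turn) from the present pose to world p, tool down with its y at ydeg"
    o=status.get_obs(); Rt=R.from_rotvec(o['orientation']); a=np.radians(ydeg)
    y=np.array([np.cos(a),np.sin(a),0]); z=np.array([0,0,-1.]); T=R.from_matrix(np.c_[np.cross(y,z),y,z])
    print(np.round(Rt.inv().apply(np.array(p)-o['ee_pos']),1),np.round((Rt.inv()*T).as_rotvec(),3),'pos',np.round(o['ee_pos'],1),'F',np.round(o['ft_force'],1))
E
python3 - <<'E'
from h import *
rel([628,-16.5,300])
E
```

```text
[-568.8 -357.9  -58.5] [-1.000e-03  1.000e-03  1.167e+00] pos [279.9 558.4 241.1] F [-1.2 -0.2 -0.4]
```

```bash
python3 -m inch '[[[-20,-10,-58,0,0,0.05,100],[-568,-358,-58,0,0,1.167,100],[-568,-358,-58,0,0,1.167,100],[-568,-358,-58,0,0,1.167,100],[-568,-358,-58,0,0,1.167,100],[-568,-358,-58,0,0,1.167,100],[-568,-358,-58,0,0,1.167,100],[-568,-358,-58,0,0,1.167,100],[-568,-358,-58,0,0,1.167,100],[-568,-358,-58,0,0,1.167,100],[-568,-358,-58,0,0,1.167,100],[-568,-358,-58,0,0,1.167,100],[-568,-358,-58,0,0,1.167,100],[-568,-358,-58,0,0,1.167,100],[-568,-358,-58,0,0,1.167,100],[-568,-358,-58,0,0,1.167,100],[-568,-358,-58,0,0,1.167,100],[-568,-358,-58,0,0,1.167,100],[-568,-358,-58,0,0,1.167,100],[-568,-358,-58,0,0,1.167,100]]]'
python3 - <<'E'
from h import *
rel([628,-16.5,165])
im=grab('wrist'); save(im,'w1.png',s=1.5); print(im['hand_eye'],im['fx'],im['cx'],im['cy'])
E
```

```text
t: 2.15
ee_pos: [627.1, -14.9, 299.9]
orientation: [2.286, 2.154, 0.0]
ft_force: [-0.6, -0.3, -0.3]
width: 87.9
grasp_force: 0.0
[ -1.6   1.  134.9] [ 0.    -0.     0.002] pos [627.1 -14.9 299.9] F [-0.6 -0.3 -0.3]
[[-7.42385181e-04 -9.67770624e-01 -2.51832222e-01  6.80275797e+01]
 [ 9.99999717e-01 -7.48582194e-04 -7.11946786e-05  5.68994666e-01]
 [-1.19616999e-04 -2.51832204e-01  9.67770906e-01 -1.44284317e+02]
 [ 0.00000000e+00  0.00000000e+00  0.00000000e+00  1.00000000e+00]] 297.3186396354542 257.42640984319826 190.83031938577582
```

View pics/w1.png

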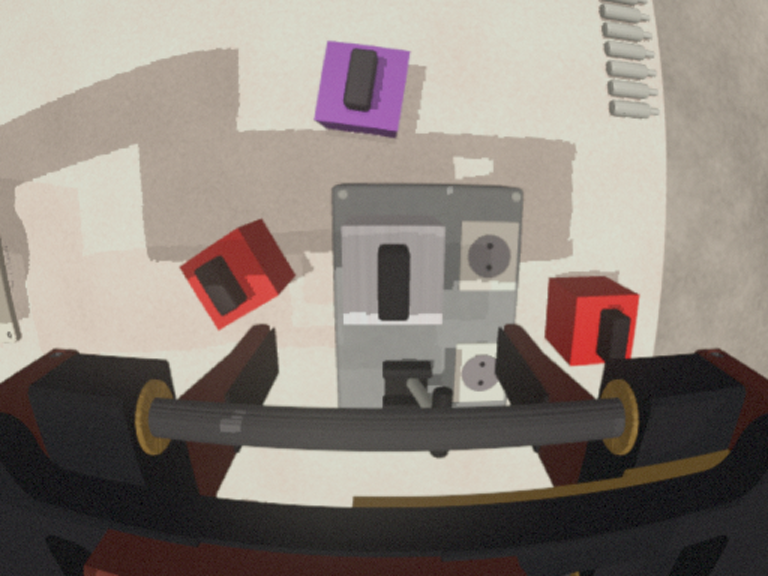

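The wrist view shows the black bar at 1.5x (378–409, 244–320), with the lever's stem and bar at (440,420), uncovered. I'll convert the bar edges to world positions.

Run:
```python
from h import *
im=grab('wrist')
for u,v,z in ((379,250,178),(409,250,178),(394,244,178),(394,320,178),(394,320,148),(342,226,148),(445,226,148),(343,318,148),(442,318,148),(338,187,70),(521,190,70)): print(u,v,z,np.round(onz(im,u/1.5,v/1.5,z),1))
```

```text
379 250 178 [624.8   6.5 178. ]
409 250 178 [642.9   5.4 178. ]
394 244 178 [634.    9.6 178. ]
394 320 178 [631.3 -38.6 178. ]
394 320 148 [631.3 -48.9 148. ]
342 226 148 [600.3  19.2 148. ]
445 226 148 [669.2  15.1 148. ]
343 318 148 [595.6 -45.3 148. ]
442 318 148 [665.1 -49.6 148. ]
338 187 70 [591.1  43.6  70. ]
521 190 70 [746.8  33.8  70. ]
```

```bash
python3 -m inch '[[[0,3,40,0,0,0,45],[0,3,80,0,0,0,45],[0,3,105,0,0,0,45],[0,3,120,0,0,0,45],[0,3,127,0,0,0,45],[0,3,127,0,0,0,45],[0,3,127,0,0,0,45],[0,3,127,0,0,0,45]]]'
python3 - <<'E'
from h import *
rel([630.5,-15.5,172])
im=grab('wrist'); save(im,'w2.png',(150,100,380,330),2.6)
E
```

```text
t: 3.05
ee_pos: [631.3, -16.1, 174.2]
orientation: [2.287, 2.151, 0.003]
ft_force: [0.1, -0.4, 0.1]
width: 39.3
grasp_force: 0.0
[ 0.6 -0.9  2.2] [ 0.003 -0.     0.   ] pos [631.3 -16.1 174.2] F [ 0.1 -0.4  0.1]
```

View pics/w2.png

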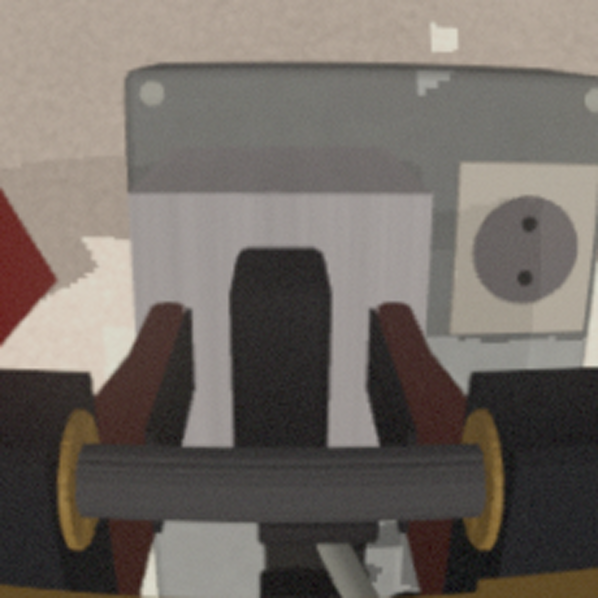

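Bar (231–329) is centred between the pads (193 and 367). I'll lower 2 mm and grip.

```bash
python3 -m inch '[[[0,0,2,0,0,0,45],[0,0,2,0,0,0,15],[0,0,2,0,0,0,0],[0,0,2,0,0,0,0],[0,0,2,0,0,0,0],[0,0,2,0,0,0,0],[0,0,-8,0,0,0,0],[0,0,-20,0,0,0,0],[0,0,-30,0,0,0,0]]]'; python3 -c "
from h import *
rel([600,-262,245])"
```

```text
t: 4.0
ee_pos: [630.5, -16.1, 204.1]
orientation: [2.288, 2.153, 0.0]
ft_force: [0.4, 0.3, -1.7]
width: 20.0
grasp_force: 30.0
[-247.3  -15.5  -40.9] [0. 0. 0.] pos [630.5 -16.1 204.1] F [ 0.4  0.3 -1.7]
```

```bash
python3 -m inch '[[[0,0,-20,0,0,0,0],[0,0,-40,0,0,0,0],[0,0,-58,0,0,0,0],[0,0,-70,0,0,0,0],[-10,0,-74,0,0,0,0],[-30,-3,-75,0,0,0,0],[-60,-6,-75,0,0,0,0],[-90,-9,-75,0,0,0,0],[-120,-12,-75,0,0,0,0],[-150,-15,-75,0,0,0,0],[-180,-15,-75,0,0,0,0],[-210,-15,-75,0,0,0,0],[-235,-15,-75,0,0,0,0],[-247,-15,-75,0,0,0,0],[-247,-15,-75,0,0,0,0],[-247,-15,-75,0,0,0,0]]]'
python3 - <<'E'
from h import *
rel([600,-262,103])
save(grab('top'),'top2.png',(230,130,430,290),4)
E
```

```text
t: 5.6
ee_pos: [600.1, -261.2, 277.3]
orientation: [-2.288, -2.151, -0.0]
ft_force: [-0.8, 0.5, -2.2]
width: 19.6
grasp_force: 30.0
[-9.000e-01  1.000e-01  1.743e+02] [-0.001 -0.001 -0.   ] pos [ 600.1 -261.2  277.3] F [-0.8  0.5 -2.2]
```

View pics/top2.png

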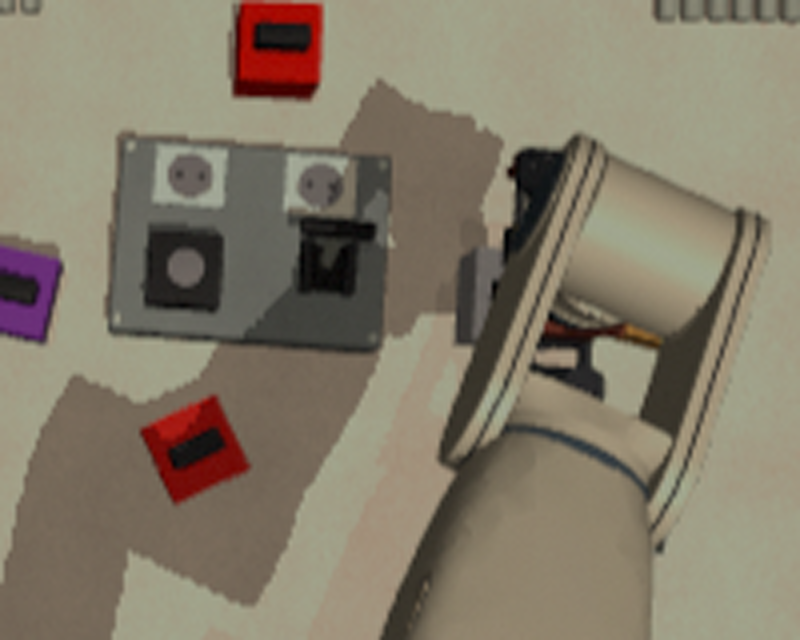

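The cap hangs right of the unit at crop (480,295), the button is bare at (186,268) and the lever still up at (335,230). Lowering.

```bash
python3 -m inch '[[[0,0,40,0,0,0,0],[0,0,80,0,0,0,0],[0,0,115,0,0,0,0],[0,0,140,0,0,0,0],[0,0,155,0,0,0,0],[0,0,163,0,0,0,0],[0,0,168,0,0,0,0],[0,0,170,0,0,0,0],[0,0,171,0,0,0,0],[0,0,171,0,0,0,0]]]'; python3 -c "
from h import *
rel([600,-262,102])"
```

```text
t: 6.65
ee_pos: [600.8, -262.0, 107.6]
orientation: [2.287, 2.152, 0.001]
ft_force: [-1.0, -0.4, -1.8]
width: 19.5
grasp_force: 30.0
[-0.  -0.8  5.6] [ 0.001  0.001 -0.   ] pos [ 600.8 -262.   107.6] F [-1.  -0.4 -1.8]
```

```bash
python3 -m inch '[[[0,0,2,0,0,0,0],[0,0,3,0,0,0,0],[0,0,4,0,0,0,0],[0,0,5,0,0,0,0],[0,0,5,0,0,0,0]]]'; python3 -c "
from h import *
rel([600,-262,102])"
```

```text
t: 7.15
ee_pos: [600.3, -261.7, 101.5]
orientation: [-2.288, -2.152, 0.0]
ft_force: [0.1, 0.2, -1.8]
width: 20.0
grasp_force: 30.0
[-0.3 -0.2 -0.5] [-0. -0.  0.] pos [ 600.3 -261.7  101.5] F [ 0.1  0.2 -1.8]
```

```bash
python3 -m inch '[[[0,0,0.7,0,0,0,0],[0,0,1.4,0,0,0,0],[0,0,1.4,0,0,0,0]]]';  python3 -m inch '[[[0,0,0.7,0,0,0,0],[0,0,0.7,0,0,0,0]]]'
```

```text
t: 7.45
ee_pos: [600.5, -261.7, 100.6]
orientation: [2.288, 2.153, 0.0]
ft_force: [-1.0, 0.4, 0.8]
width: 19.8
grasp_force: 30.0
t: 7.65
ee_pos: [600.6, -261.8, 100.5]
orientation: [2.288, 2.152, 0.0]
ft_force: [-2.4, 1.6, 6.0]
width: 19.7
grasp_force: 30.0
```

Contact is felt on the table. I'll release and rise.

```bash
python3 -m inch '[[[0,0,0,0,0,0,30],[0,0,0,0,0,0,50],[0,0,0,0,0,0,50],[0,0,0,0,0,0,50],[0,0,-10,0,0,0,50],[0,0,-40,0,0,0,50],[0,0,-80,0,0,0,50],[0,0,-120,0,0,0,50],[0,0,-150,0,0,0,50],[0,0,-150,0,0,0,50]]]'
python3 - <<'E'
from h import *
save(grab('wrist'),'w3.png',s=1.2)
im=grab('top'); b=onz(im,276.5,197,130); print(b); rel([628.5,-16,180])
E
```

```text
t: 8.65
ee_pos: [602.8, -262.8, 255.7]
orientation: [2.282, 2.147, 0.006]
ft_force: [1.0, -0.4, -0.5]
width: 43.9
grasp_force: 0.0
[626.8845619  -18.37472677 130.        ]
[247.1  12.8  70.5] [0.002 0.001 0.   ] pos [ 600.5 -261.8  250.6] F [-0.2  0.1 -0.2]
```

View pics/w3.png

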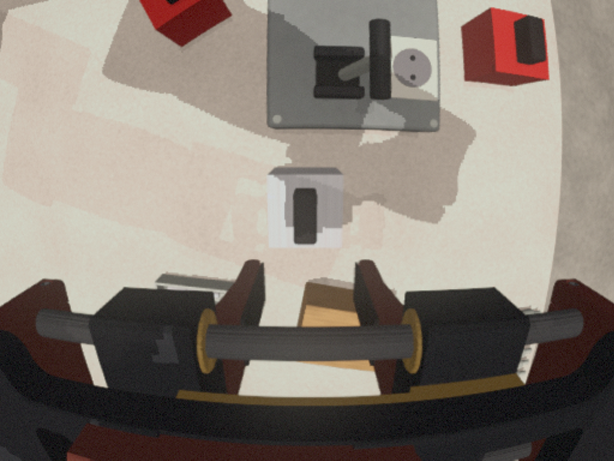

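The cap stands upright at (305,208), with the lever up at (380,60). Now to the button with fingers shut.

```bash
python3 -m inch '[[[40,2,0,0,0,0,0],[85,5,0,0,0,0,0],[130,8,0,0,0,0,0],[175,11,0,0,0,0,0],[215,13,0,0,0,0,0],[240,14,0,0,0,0,0],[247,14,0,0,0,0,0],[247,14,30,0,0,0,0],[247,14,65,0,0,0,0],[247,14,85,0,0,0,0],[247,14,92,0,0,0,0],[247,14,92,0,0,0,0],[247,14,92,0,0,0,0]]]'
python3 -c "
from h import *
rel([629.5,-16,142])"
```

```text
t: 10.05
ee_pos: [629.8, -16.6, 158.2]
orientation: [2.288, 2.152, 0.001]
ft_force: [-0.5, -0.3, 0.4]
width: 0.7
grasp_force: 0.0
[ 0.6 -0.4 16.2] [ 0.001  0.    -0.   ] pos [629.8 -16.6 158.2] F [-0.5 -0.3  0.4]
```

```bash
python3 -m inch '[[[0,0,5,0,0,0,0],[0,0,9,0,0,0,0],[0,0,11,0,0,0,0],[0,0,13,0,0,0,0],[0,0,15,0,0,0,0],[0,0,16,0,0,0,0],[0,0,16,0,0,0,0],[0,0,16,0,0,0,0]]]'
python3 -c "
from h import *
save(grab('scene'),'s2.png',(170,130,320,250),4)"
```

```text
t: 10.85
ee_pos: [629.9, -16.2, 142.2]
orientation: [2.287, 2.152, 0.001]
ft_force: [-0.1, -0.3, 4.6]
width: 0.2
grasp_force: 2.6
```

View pics/s2.png

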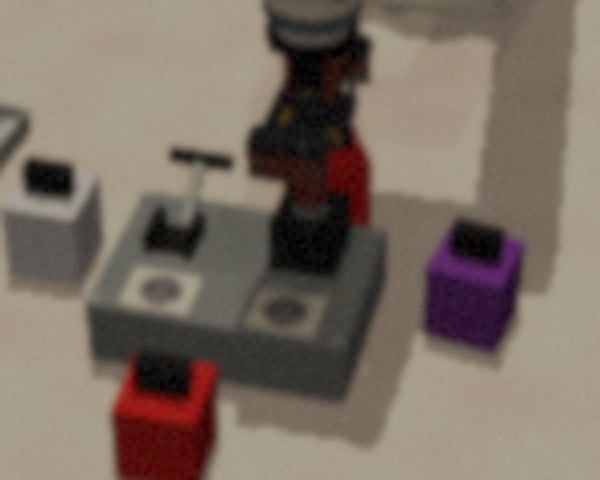

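The press is at about 5 mm (4.6 N); the lever stands near upright at (190,190) and hasn't dropped yet. I'll press fully, wait and release.

```bash
python3 -m inch '[[[0,0,1.5,0,0,0,0],[0,0,3,0,0,0,0],[0,0,3,0,0,0,0],[0,0,3,0,0,0,0],[0,0,3,0,0,0,0],[0,0,3,0,0,0,0]]]'; python3 -m inch '[[[0,0,0,0,0,0,0],[0,0,0,0,0,0,0],[0,0,0,0,0,0,0],[0,0,0,0,0,0,0],[0,0,-10,0,0,0,0],[0,0,-40,0,0,0,0],[0,0,-80,0,0,0,0],[0,0,-110,0,0,0,0],[0,0,-110,0,0,0,0],[0,0,-110,0,0,0,0]]]'
python3 - <<'E'
from h import *
save(grab('top'),'t3.png',(230,130,430,290),4)
# lever lift path: bar circle about the pivot
a=np.radians(-3.5);ex=np.array([np.cos(a),np.sin(a)]);ey=np.array([-ex[1],ex[0]])
piv=np.array([628.5,-71])+10*ex-65*ey
print('pivot',piv)
for q in (1.25,.9,.6,.3,.1,0): print(q,np.round(piv-ex*100*np.sin(q-.25),1),round(45+100*np.cos(q-.25),1))
rel([*(piv-135*ex),250])
E
```

```text
t: 11.5
ee_pos: [630.0, -16.1, 141.1]
orientation: [2.287, 2.152, 0.002]
ft_force: [-6.0, -1.2, 19.2]
width: 0.6
grasp_force: 9.8
t: 12.5
ee_pos: [629.3, -16.0, 248.7]
orientation: [2.288, 2.152, 0.001]
ft_force: [-0.6, -0.0, -0.8]
width: 0.6
grasp_force: 0.0
pivot [ 634.51319291 -136.48924729]
1.25 [ 550.5 -131.4] 99.0
0.9 [ 574.1 -132.8] 124.6
0.6 [ 600.3 -134.4] 138.9
0.3 [ 629.5 -136.2] 144.9
0.1 [ 649.4 -137.4] 143.9
0 [ 659.2 -138. ] 141.9
[-119.9 -121.8   -2.2] [-0.001  0.     0.   ] pos [628.7 -16.  247.6] F [ 0.2  0.3 -0.6]
```

View pics/t3.png

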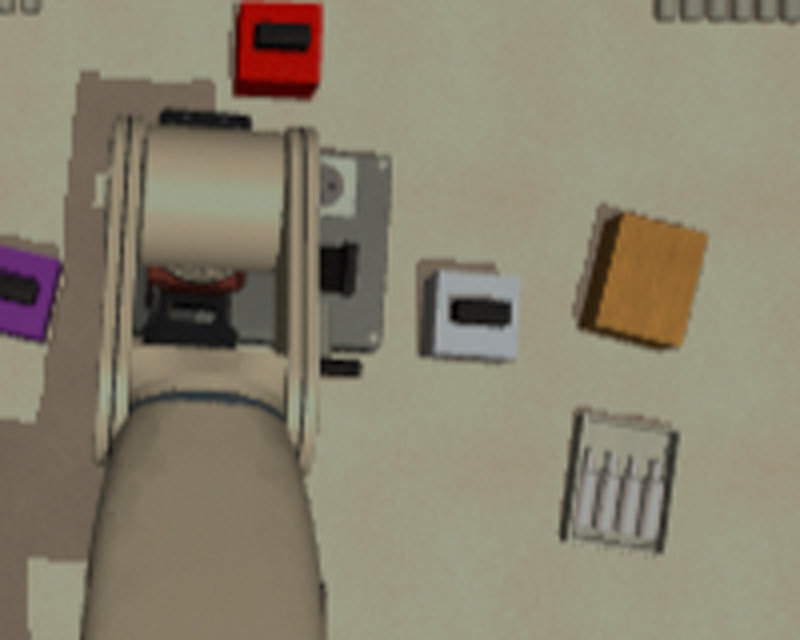

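Lever has dropped: bar at (342,368), beyond the unit's front. The cap stands at (478,313). Next I move in front of the bar, low.

```bash
python3 -m inch '[[[-30,-30,0,0,0,0,0],[-60,-60,0,0,0,0,0],[-95,-95,0,0,0,0,0],[-115,-115,0,0,0,0,0],[-120,-122,0,0,0,0,0],[-120,-122,20,0,0,0,0],[-120,-122,60,0,0,0,0],[-120,-122,100,0,0,0,0],[-120,-122,130,0,0,0,0],[-120,-122,143,0,0,0,0],[-120,-122,145,0,0,0,0],[-120,-122,145,0,0,0,0],[-120,-122,145,0,0,0,0]]]'
python3 - <<'E'
from h import *
a=np.radians(-3.5);ex=np.array([np.cos(a),np.sin(a)]);p=np.array([634.5,-136.5])
rel([*(p-105*ex),103])
im=grab('wrist'); save(im,'w4.png',(100,60,412,320),2.2)
E
```

```text
t: 13.85
ee_pos: [501.4, -128.5, 104.8]
orientation: [2.287, 2.152, 0.002]
ft_force: [0.2, 0.5, 0.6]
width: 0.3
grasp_force: 0.0
[ 0.2 28.4  1.8] [0.002 0.    0.   ] pos [ 501.4 -128.5  104.8] F [0.2 0.5 0.6]
```

View pics/w4.png

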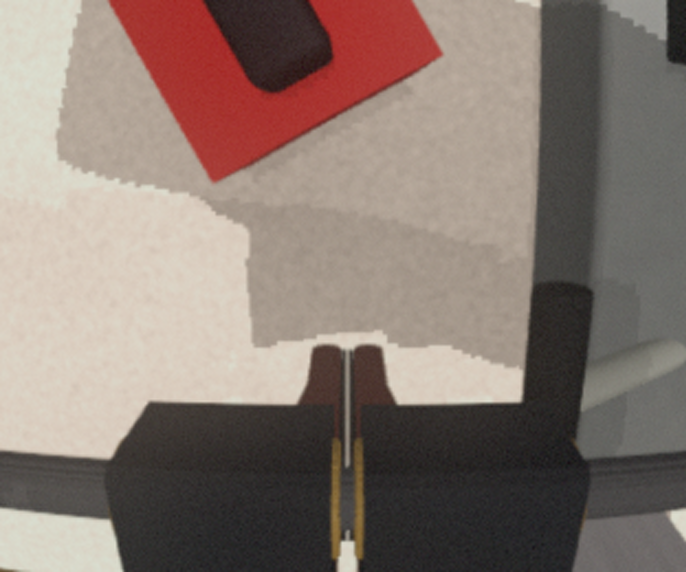

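The bar (columns 530–590) lies directly ahead of the shut fingers. I'll push and lift along its arc.

```bash
python3 -m inch '[[[0,10,1,0,0,0,0],[0,20,1,0,0,0,0],[0,28,0,0,0,0,0],[0,36,-7,0,0,0,0],[0,44,-15,0,0,0,0],[0,50,-21,0,0,0,0],[0,57,-27,0,0,0,0],[0,64,-32,0,0,0,0],[0,72,-36,0,0,0,0],[0,80,-39,0,0,0,0],[0,87,-41,0,0,0,0],[0,87,-41,0,0,0,0]]]'
python3 - <<'E'
from h import *
a=np.radians(-3.5);ex=np.array([np.cos(a),np.sin(a)]);p=np.array([634.5,-136.5])
rel([*(p-6*ex),149])
im=grab('scene'); save(im,'s3.png',(170,130,320,250),4)
E
```

```text
t: 15.1
ee_pos: [588.7, -133.8, 144.9]
orientation: [2.287, 2.152, 0.002]
ft_force: [0.7, 0.1, 0.9]
width: 0.3
grasp_force: 0.3
[ 0.1 39.8 -4. ] [0.002 0.    0.   ] pos [ 588.7 -133.8  144.9] F [0.7 0.1 0.9]
```

View pics/s3.png

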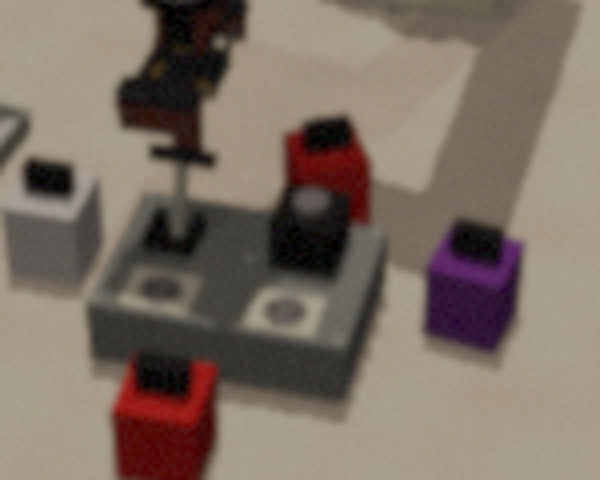

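The lever bar at (183,155) is pushed up by the fingers. Now over the balance point.

```bash
python3 -m inch '[[[0,8,-2,0,0,0,0],[0,15,-4,0,0,0,0],[0,22,-4,0,0,0,0],[0,29,-4,0,0,0,0],[0,35,-4,0,0,0,0],[0,40,-4,0,0,0,0],[0,40,-4,0,0,0,0],[0,40,-4,0,0,0,0]]]' ; python3 -m inch '[[[0,-10,-4,0,0,0,0],[0,-35,-4,0,0,0,0],[0,-70,-4,0,0,0,0],[0,-100,-20,0,0,0,0],[0,-120,-60,0,0,0,0],[0,-120,-110,0,0,0,0],[0,-120,-150,0,0,0,0],[0,-120,-150,0,0,0,0],[0,-120,-150,0,0,0,0],[0,-120,-150,0,0,0,0]]]'
python3 - <<'E'
from h import *
im=grab('scene'); save(im,'s4.png',(130,100,380,260),3)
E
```

```text
t: 15.95
ee_pos: [626.9, -136.1, 148.4]
orientation: [-2.288, -2.153, 0.0]
ft_force: [-0.1, 0.7, -0.1]
width: 0.4
grasp_force: 0.0
t: 16.95
ee_pos: [506.0, -128.5, 297.4]
orientation: [-2.287, -2.151, 0.002]
ft_force: [-0.6, -0.6, -0.4]
width: 0.4
grasp_force: 0.0
```

View pics/s4.png

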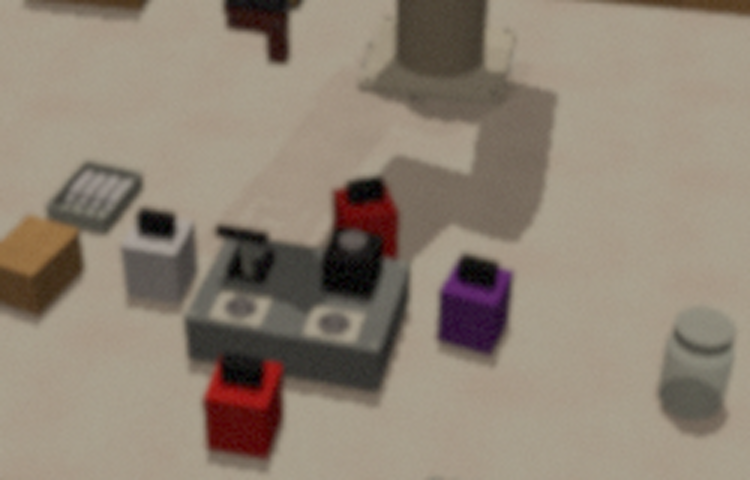

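The lever bar at crop (243,235) matches its starting "up" pixel, the cap stands at (160,260), and the arm is clear. Handing in.

```bash
python3 -c "
from h import *
print(ctrl.close_job())"
```

```text
the job is handed in; nothing more can be done
None
```

The job is handed in and no verdict came back: the cap stands beside the unit, the button was pressed and let go, the lever dropped and is back up, and no bystander was touched; however, I viewed 12 pictures, over the limit of 10.

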